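Check bottle caps and set the loose ones aside for rework

ROBOT

A 7-joint arm with a two-finger parallel gripper is mounted at the origin on the work surface. World frame = base frame: x ahead of the robot, y to its left, z up, the work surface at z = 0. Lengths are in m, angles in rad, forces in N, time in s.
With the tool pointing down it reaches from about 0.35 to 0.9 m from the base axis. Payload 7.2 kg.
Tool frame: the origin (TCP) lies at the very end of the fingers, on their centre line; the grasp point (between the pads) lies 19 mm behind it (manip.pinch_z is the distance from the TCP to the grasp point, in m); x points along the fingers, z is the direction in which the jaws open and shut, and the axes are right-handed (so a half turn about x gives the same grasp; the last joint's range is limited). The gripper opens to 85 mm and grips with 20 to 120 N. Pads are 22 mm wide; open, the fingers measure 114 mm over their backs; the gripper's body (76 mm by 85 mm) begins 54 mm behind the grasp point. The pads swing forward as they close: fully open they stand 13 mm farther back than shut.
Start: joints at [-1.272, 0.411, -0.013, 1.596, 0.006, 1.134, -0.082], TCP at [0.224, 0.583, 0.231] pointing down, gripper open.
Joint ranges: [-2.95, 2.95], [-0.29, 1.99], [-1.47, 1.44], [0.14, 2.54], [-1.03, 4.17], [0.13, 1.85], [-2.86, 2.86]. Speed limits (rad/s): [2.39, 2.39, 3.01, 3.01, 3.14, 3.14, 3.14].

INTERFACE

Orientations are given as a unit quaternion [x, y, z, w].
In Python, from bench import manip, viewer, trace, place_of gives the robot as it stands.
- The arm moves only by the tool servo_tool, never from a script. Its argument "plan" is a list that holds one entry, the list of rows, each a list of 6 numbers: the shift along the tool's x, y, z each as a share of 250 mm, from -1 to 1, then the turn, a rotation vector about the tool's x, y, z each as a share of 180 degrees, from -1 to 1. In form: [[[x, y, z, wx, wy, wz], ...]]. A call has 1 to 20 rows; each row shifts and turns the pose as measured when the row begins, along the tool's axes as they then stand; what a row does not reach is not made up. A row lasts 1/10 s, in which the tool goes at most 50 mm and 8.59 degrees, less where a joint would pass 70% of its speed; a pose out of reach is approached as far as the arm can. A call with a number of a shift or a turn outside -1 to 1 is refused whole. A call with a gripper value outside its range is refused whole. "jaw" is the opening, from -1 (shut) to 1 (fully open), so that 0 is half open, set as the call begins (left out, the last holds). The fingers move at their own pace and stop on an object; "newtons" is the grip in N (left out, the last holds). Time passes only in rows, so rows that do not move let the fingers close. It gives the time, the measured TCP pose, the force and the opening at its end, in the units of the state.
- manip.sense(): the state, without advancing time (a new reading comes with each control period).
- viewer.get_image(name): name is "scene" or "top" or "wrist"; returns (picture, depth): 420x560x3 uint8, blue, green, red; 420x560 float32, m along the optical axis (not along the pixel's ray), 0 where there is no reading.
- viewer.calibration(name): a dict with "fx", "fy", "cx", "cy" (pixels), "xyz" and "rotation" of the camera in the world; the wrist camera has in their place "T_tool_cam" (4x4, takes a point from camera to tool coordinates, whose origin is the TCP and whose axes are the tool frame's). Camera axes: x right, y down, z forward; pixel columns grow to the right and rows downward; lengths in m; the calibration is good to about 2 mm. A picture is of the moment at which its call begins: read the wrist's pose just before it. calibration takes no time and is no camera call.
- manip.close_job(): hands the job in, once; it reports no verdict.
Trained networks look in the newest picture that a camera, given by its name, has taken for a name from the list of things; names that differ only in an ending like _2 or _b are one class to them, and where a whole thing is asked for, a point or a joint stands for the part that bears it (a point fixed in the world has none). Each returns a list of dicts, best first, with "confidence" (0 to 1); they miss things now and then, are a little off and sometimes report something else, mostly with a low value. They report only what shows in the picture. A call takes as long as a camera call. They do not tell look-alikes from the thing itself.
- trace(camera, label): "mask" (420x560 bool, what is visible of it).
- place_of(camera, label): "at" ([x, y, z] in m, in world coordinates, good to about 4 mm: a listed point, or the origin of a listed thing).
The state is a dict: "time": time; "joint_positions": joint angles; "joint_velocities": joint speeds; "tau": joint torques, N m; "tcp_pos": TCP position; "orientation": TCP orientation; "contact_force": force on the tool from outside, world axes, zero at the start; "ft_torque": the same for the moment, N m; "finger_gap": finger opening in m.
Only numpy, scipy, OpenCV 4.12 (cv2) and the standard library are available. Lean on these libraries where they do the work, as an engineer would, in place of code of your own. Each camera call takes 0.05 s, during which the arm holds its last target. There are 200 camera calls.

TASK

Gently twist the red caps of the three bottles in the plywood rack to find the loose ones, without wrenching a tight cap round. Stand every bottle with a loose cap upright in the orange rework tray, leave the bottles with tight caps in their places in the rack, and do not disturb the other things on the bench.

Things in the scene. Friction and masses are not known exactly. Their poses are not given: they have to be found in the camera images.
- bottle_1_center (a point): one of three look-alike closed white square plastic bottles with a blue label and a red screw cap: 60 x 60 mm, square body 104 mm high, rounded shoulder up to 113 mm, 150 mm high with the cap, 0.25 to 0.5 kg. The point is on the bottle's axis, half-way up (75 mm above its underside); z up, x and y square to its sides (nearly those of the rack while it stands there).
- cap_1: red ribbed screw cap of bottle 1: 40 mm across, 30 mm high, origin at its centre (60 mm above the bottle's centre), z up. A white line on its top lies along its own x, at first along the bottle's x, tight or loose. Looks alike whether tight or loose; which are loose changes from run to run: one, two or all three.
- bottle_2_center (a point): one of three look-alike closed white square plastic bottles with a blue label and a red screw cap: 60 x 60 mm, square body 104 mm high, rounded shoulder up to 113 mm, 150 mm high with the cap, 0.25 to 0.5 kg. The point is on the bottle's axis, half-way up (75 mm above its underside); z up, x and y square to its sides (nearly those of the rack while it stands there).
- cap_2: cap of bottle 2, as cap_1. Any loose cap (worn thread) turns freely either way about z at 0.03 N m; it neither tightens nor comes off, so a bottle may be lifted by its cap.
- bottle_3_center (a point): one of three look-alike closed white square plastic bottles with a blue label and a red screw cap: 60 x 60 mm, square body 104 mm high, rounded shoulder up to 113 mm, 150 mm high with the cap, 0.25 to 0.5 kg. The point is on the bottle's axis, half-way up (75 mm above its underside); z up, x and y square to its sides (nearly those of the rack while it stands there).
- cap_3: cap of bottle 3, as cap_1. Any tight cap resists: bottle and cap together have 3 degrees of play in the pocket, then it is springy: 0.1 to 0.3 N m at 8 degrees of twist, 0.5 at 12, 0.7 at 15 (less if the fingers slip). It springs back; forced beyond about 1.3 N m (23 degrees) it gives way: it is wrenched. A twist of 15 degrees tells.
- rack: fixed plywood rack with three square pockets in a row, one bottle in each, which keep the bottles from turning: 85 mm (x) by 350 mm (y). Pocket centres at y = -110, 0, +110 mm in its frame; pockets 63 mm square, floor 6 mm above the table, walls up to 42 mm. Origin on the table under its centre, z up.
- tray: fixed open orange rework tray, empty: 170 mm (x) by 310 mm (y) outside, walls 5 mm thick and 40 mm high, floor 5 mm thick. Origin on the table under its centre, z up. There is room for all three bottles in a row along y (95 mm apart).
- tape: bystander: roll of yellow tape lying flat, 100 mm outside, 25 mm high; origin under its centre
- screwdriver: bystander: screwdriver lying flat, 180 mm long; origin on the table under it, x along it towards the tip
- brush: bystander: hand brush lying flat, 200 mm long; origin on the table under it, x along it
- mug: bystander: blue mug, 80 mm wide, 95 mm high; origin under its centre
- oil_can: bystander: green can, 60 mm wide, 170 mm high; origin under its centre
- offcuts: bystander: pile of three acrylic sheet offcuts, 150 x 100 mm, 12 mm high; origin under its centre
Mind the look-alikes: they are no part of the job. What is shaped like the part that bears bottle_1_center but purple is not meant.

How it is judged:
By the outcome, as a careful person would: the job done as asked, in the order asked, and still so for the second after the job is handed in, with the robot touching nothing.
It also fails if it takes over 67 s, if anything falls off the work surface, if the arm or the gripper's body presses on something with over 40 N, if the wrist force passes 120 N, or if a joint passes its speed limit or range.

## Working session

There is one attempt and no reset: what is moved stays moved. The work goes in short steps, Python scripts to look and compute and a tool call to move; the robot and the scene stay as the last step left them, time stands still between calls to the robot, and variables do not carry over. Pictures are saved under pics/ and viewed, about 8 in all and at most 12, crops included, and the job is handed in when it is done.

Besides the shell and the picture viewer there is one more tool, called after "Request:" as name(argument=value, ...) on one line, values as JSON. servo_tool: Moves the arm, as the interface text tells. Its arguments: {"type":"object","properties":{"plan":{"type":"array"},"jaw":{"type":"number"},"newtons":{"type":"number"}},"required":["plan"]}

```bash
mkdir -p pics
cat > h.py <<'E'
import numpy as np, cv2
from bench import manip, viewer, trace, place_of
from scipy.spatial.transform import Rotation as R
np.set_printoptions(precision=4,suppress=True)
def pts(name,depth):
    c=viewer.calibration(name); v,u=np.mgrid[:420,:560]
    P=np.stack([(u-c['cx'])/c['fx']*depth,(v-c['cy'])/c['fy']*depth,depth],-1)
    return P@np.array(c['rotation']).reshape(3,3).T+np.array(c['xyz'])
E
python3 - <<'E'
from h import *
s=manip.sense(); print(s['time'],s['tcp_pos'],s['orientation'],R.from_quat(s['orientation']).as_matrix(),s['finger_gap'])
a,d=viewer.get_image('scene'); b,e=viewer.get_image('top')
cv2.imwrite('pics/top.png',b); cv2.imwrite('pics/scene.png',a)
np.savez('top.npz',b=b,e=e); print(viewer.calibration('top'))
for l in ['bottle_1_center','cap_1','rack','tray']:
  print(l,[(np.array(r['at']).round(4).tolist(),round(r['confidence'],2)) for r in place_of('top',l)])
E
```

```text
0.0 [0.224  0.5829 0.2304] [-0.4008  0.5832  0.4001  0.5823] [[-0.0005 -0.9335  0.3586]
 [-0.0016  0.3586  0.9335]
 [-1.     -0.0001 -0.0017]] 0.08512065460288504
{'fx': 479.873304992781, 'fy': 479.873304992781, 'cx': 272.1669577503246, 'cy': 213.43190254835386, 'xyz': array([ 0.4396, -0.0221,  1.2661]), 'rotation': array([-0.6964,  0.716 , -0.0295,  0.0382])}
bottle_1_center [([0.3275, 0.1081, 0.0772], 0.66), ([0.4927, 0.2216, 0.0822], 0.59)]
cap_1 [([0.4918, 0.2218, 0.1449], 0.84), ([0.4986, 0.1086, 0.1423], 0.72), ([0.4896, 0.3268, 0.1407], 0.68), ([0.333, 0.1106, 0.1358], 0.5)]
rack [([0.4938, 0.2168, 0.0026], 0.79), ([0.493, 0.2216, 0.1444], 0.18)]
tray [([0.4914, -0.2235, 0.0062], 0.9)]
```

View pics/top.png

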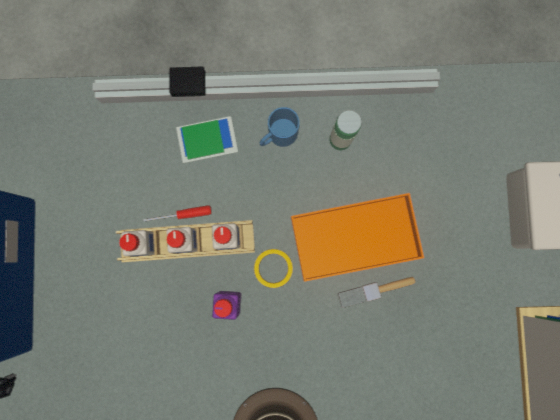

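View pics/scene.png

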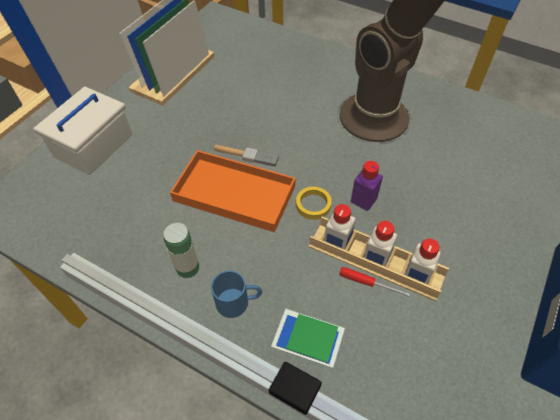

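Top view: three white bottles stand in the rack with red caps at about (129,242), (177,239) and (224,236). The purple look-alike at (226,306) is outside the rack and is not part of the job. The tray is at (357,237) and is empty, with the tape at (273,268) beside it. I'll measure the caps and the rack/tray yaw, and confirm them in one enlarged crop.

```bash
sed -i "s/P@np.array(c\['rotation'\]).reshape(3,3).T/P@R.from_quat(c['rotation']).as_matrix().T/" h.py
python3 - <<'E'
from h import *
z=np.load('top.npz'); b,e=z['b'],z['e']; P=pts('top',e)
hsv=cv2.cvtColor(b,cv2.COLOR_BGR2HSV)
red=((hsv[...,0]<6)|(hsv[...,0]>174))&(hsv[...,1]>150)
top=(P[...,2]>.135)&(P[...,2]<.175)
n,l,st,c=cv2.connectedComponentsWithStats(top.astype(np.uint8))
for i in range(1,n):
  if st[i,4]>60: 
    q=P[l==i]; print('top comp',c[i],st[i,4],q.mean(0),q.min(0),q.max(0))
def rect(m,nm):
  q=P[m][:,:2].astype(np.float32); print(nm,m.sum(),cv2.minAreaRect(q*1000))
tr=(hsv[...,0]>6)&(hsv[...,0]<17)&(hsv[...,1]>200)
n,l,st,c=cv2.connectedComponentsWithStats(tr.astype(np.uint8)); k=1+st[1:,4].argmax()
rect((l==k)&(P[...,2]>.03),'tray rim')
rk=np.zeros_like(top); rk[210:270,105:265]=1
rect(rk&(P[...,2]>.034)&(P[...,2]<.048),'rack')
for nm,sl in [('tape',(slice(245,292),slice(250,297))),('oil',(slice(105,155),slice(325,365))),('brush',(slice(275,310),slice(330,420))),('sd',(slice(200,223),slice(140,215))),('purple',(slice(285,325),slice(205,245)))]:
  q=P[sl].reshape(-1,3); q=q[q[:,2]>.01]; print(nm,q.min(0),q.max(0))
cv2.imwrite('pics/crop.png',cv2.resize(b[205:330,105:255],None,fx=5,fy=5,interpolation=cv2.INTER_CUBIC)[:600,:800])
E
```

```text
top comp [347.8847 124.0505] 555 [ 0.7507 -0.1929  0.1654] [ 0.7243 -0.2228  0.1354] [ 0.7821 -0.1659  0.1746]
top comp [  3.3599 267.3623] 1267 [0.4395 0.6191 0.1507] [0.2254 0.6143 0.135 ] [0.6208 0.6315 0.1748]
top comp [222.3506 234.9283] 251 [0.4999 0.107  0.1543] [0.481  0.0873 0.1368] [0.5208 0.127  0.1604]
top comp [175.6617 238.6955] 266 [0.4942 0.2159 0.1537] [0.4748 0.197  0.1365] [0.5155 0.2366 0.162 ]
top comp [129.0473 241.8436] 275 [0.4899 0.3246 0.1536] [0.4708 0.3061 0.1351] [0.511  0.346  0.1611]
top comp [222.9258 307.8086] 256 [0.3325 0.1092 0.1487] [0.3113 0.0887 0.1355] [0.3523 0.1304 0.1551]
top comp [557.5304 342.2818] 181 [ 0.2348 -0.6515  0.1415] [ 0.1615 -0.6554  0.135 ] [ 0.2818 -0.6477  0.1525]
tray rim 422 ((488.8458251953125, -196.1100311279297), (166.08343505859375, 359.2948303222656), 9.185919761657715)
rack 822 ((495.1955261230469, 218.45335388183594), (75.21308898925781, 349.0072937011719), 2.6899516582489014)
tape [ 0.3694 -0.056   0.0105] [0.4793 0.0503 1.2661]
oil [ 0.4396 -0.2228  0.0101] [ 0.7821 -0.0221  1.2661]
brush [ 0.314 -0.372  0.01 ] [ 0.4396 -0.0221  1.2661]
sd [ 0.4396 -0.0221  0.0107] [0.5851 0.3288 1.2661]
purple [ 0.3004 -0.0221  0.0106] [0.4396 0.1417 1.2661]
```

View pics/crop.png

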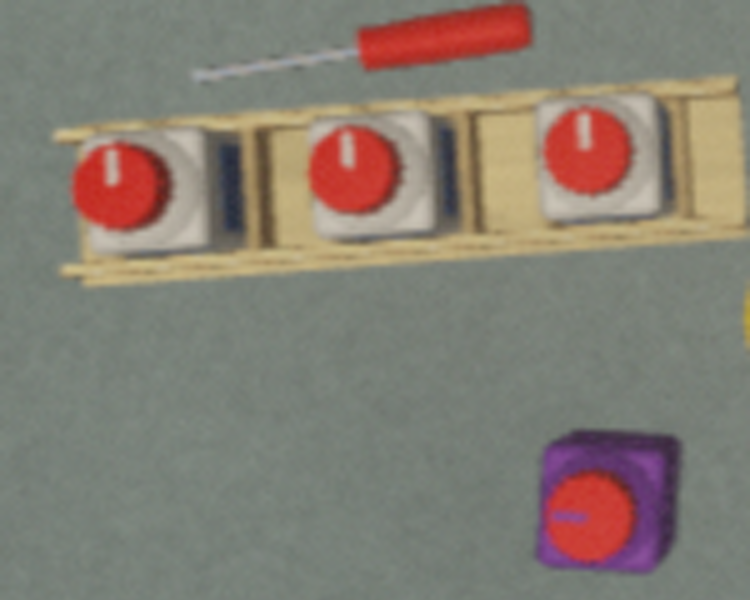

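The crop confirms it: the three white bottles in the rack are the targets, and the purple one stands apart. I'll move clear of the box on the left, then turn the jaw to world x.

Request:
servo_tool(plan=[[[0, -0.07, -0.185, 0, 0, 0], [0, -0.07, -0.185, 0, 0, 0], [0, -0.07, -0.185, 0, 0, 0], [0, -0.07, -0.185, 0, 0, 0], [0, 0, 0, 0.047, 0, 0], [0, 0, 0, 0.047, 0, 0], [0, 0, 0, 0.047, 0, 0], [0, 0, 0, 0.047, 0, 0], [0, 0, 0, 0.047, 0, 0], [0, 0, 0, 0.047, 0, 0], [0, 0, 0, 0.047, 0, 0], [0, 0, 0, 0.047, 0, 0], [0, 0, 0, 0, 0, 0]]], jaw=1, newtons=30)

```text
time: 1.6
tcp_pos: [0.2223, 0.3772, 0.2291]
orientation: [-0.002, 0.708, 0.001, 0.707]
contact_force: [0.5, -0.4, 0.3]
finger_gap: 0.0855
```

```bash
cat >> h.py <<'E'
def go(t,yaw=0):
    """print tool-frame shares to reach t with x down, jaw (z) at yaw"""
    s=manip.sense(); q=R.from_quat(s['orientation']); c,n=np.cos(yaw),np.sin(yaw)
    T=R.from_matrix(np.array([[0,-n,c],[0,c,n],[-1,0,0]]))
    print('t',round(s['time'],2),'tcp',s['tcp_pos'],'gap',round(s['finger_gap'],4),'F',s['contact_force'],'M',s['ft_torque'])
    print('yaw',np.degrees(np.arctan2(*q.as_matrix()[[1,0],2])),'shift',q.inv().apply(np.array(t)-s['tcp_pos'])/.25,'turn',(q.inv()*T).as_rotvec()/np.pi)
E
python3 - <<'E'
from h import *
go([.4999,.107,.2])
print(manip.sense()['joint_positions'])
z=np.load('top.npz'); b,e=z['b'],z['e']; P=pts('top',e)
hsv=cv2.cvtColor(b,cv2.COLOR_BGR2HSV)
m=((hsv[...,0]>6)&(hsv[...,0]<17)&(hsv[...,1]>200)&(P[...,2]>.03)&(P[...,2]<.05)).astype(np.uint8); m[:,:285]=0; m[:,430:]=0; m[285:]=0; 
m[275:,335:]=0
print(cv2.minAreaRect((P[m>0][:,:2]*1000).astype(np.float32)))
E
```

```text
t 1.6 tcp [0.2223 0.3772 0.2291] gap 0.0855 F [ 0.4666 -0.3693  0.3056] M [0.0218 0.0236 0.0486]
yaw 0.20968295427840777 shift [ 0.1161 -1.0849  1.1067] turn [ 0.0012 -0.0004  0.0003]
[-1.2276  0.0891  0.0849  2.0308 -0.0096  1.0232 -1.1344]
((493.08209228515625, -222.3062744140625), (166.08343505859375, 306.221923828125), 9.185914993286133)
```

Request:
servo_tool(plan=[[[0, -0.136, 0.138, 0.0012, 0, 0], [0, -0.136, 0.138, 0, 0, 0], [0, -0.136, 0.138, 0, 0, 0], [0, -0.136, 0.138, 0, 0, 0], [0, -0.136, 0.138, 0, 0, 0], [0, -0.136, 0.138, 0, 0, 0], [0, -0.136, 0.138, 0, 0, 0], [0, -0.136, 0.138, 0, 0, 0], [0, 0, 0, 0, 0, 0]]])

```text
time: 2.5
tcp_pos: [0.5133, 0.1034, 0.2307]
orientation: [-0.018, 0.705, 0.02, 0.709]
contact_force: [-1.3, 0.2, 0.3]
finger_gap: 0.0853
```

Run:
```python
from h import *
s=manip.sense(); a,d=viewer.get_image('wrist'); cv2.imwrite('pics/w.png',a)
for l in ['cap_1','bottle_1_center']:
  print(l,[(np.array(r['at']).round(4).tolist(),round(r['confidence'],2)) for r in place_of('wrist',l)])
c=viewer.calibration('wrist'); T=np.array(c['T_tool_cam']); v,u=np.mgrid[:420,:560]
P=np.stack([(u-c['cx'])/c['fx']*d,(v-c['cy'])/c['fy']*d,d],-1)@T[:3,:3].T+T[:3,3]
W=P@R.from_quat(s['orientation']).as_matrix().T+s['tcp_pos']
hsv=cv2.cvtColor(a,cv2.COLOR_BGR2HSV); red=((hsv[...,0]<8)|(hsv[...,0]>172))&(hsv[...,1]>120)&(W[...,2]>.148)&(W[...,2]<.165)&(d>0)
n,l,st,cc=cv2.connectedComponentsWithStats(red.astype(np.uint8))
for i in range(1,n):
  if st[i,4]>200: q=W[l==i]; print(cc[i],st[i],q.mean(0),cv2.minEnclosingCircle((q[:,:2]*1000).astype(np.float32)))
go([.4999,.107,.125])
```

```text
cap_1 [([0.4946, 0.1093, 0.145], 0.72), ([0.4962, 0.2195, 0.1401], 0.66), ([0.3306, 0.1113, 0.1328], 0.59)]
bottle_1_center [([0.328, 0.1124, 0.0755], 0.73)]
[255.7492  48.8271] [ 224   13   66   73 3285] [0.4934 0.2174 0.1566] ((493.7636413574219, 217.6777801513672), 20.955093383789062)
[ 34.6609 196.909 ] [   7  171   56   51 2067] [0.3321 0.1108 0.1507] ((330.7192077636719, 111.0688705444336), 20.711551666259766)
[259.0642 211.2161] [ 232  184   56   55 2166] [0.4991 0.1099 0.1564] ((499.5353698730469, 108.00611877441406), 21.125070571899414)
t 2.65 tcp [0.509  0.1093 0.2301] gap 0.0855 F [-1.3986  1.2781  0.4576] M [-0.0182  0.0536  0.0159]
yaw 3.3307050325582273 shift [ 0.4203 -0.0094 -0.0377] turn [ 0.0185  0.0005 -0.0018]
```

View pics/w.png

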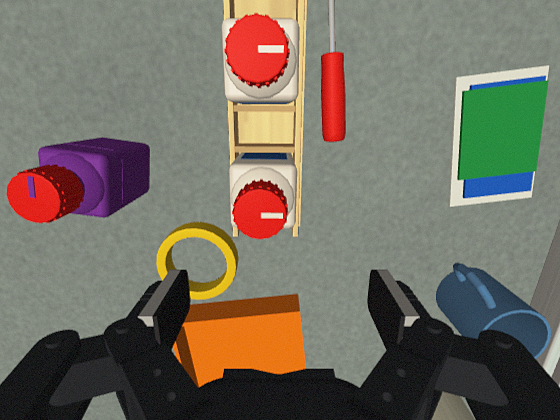

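The wrist view shows the middle bottle's cap at (256,49), the near bottle's cap at (260,212) and the purple decoy at (38,195). The near cap agrees with the top camera to within a few mm. I'll settle, then descend on it.

Request:
servo_tool(plan=[[[0.05, -0.005, -0.04, 0.0185, 0, 0], [0.12, 0, 0, 0, 0, 0], [0.12, 0, 0, 0, 0, 0], [0.08, 0, 0, 0, 0, 0], [0.04, 0, 0, 0, 0, 0], [0, 0, 0, 0, 0, 0]]])

```text
time: 3.25
tcp_pos: [0.4941, 0.1183, 0.1257]
orientation: [-0.004, 0.707, 0.013, 0.707]
contact_force: [-0.3, -0.1, 0.3]
finger_gap: 0.0852
```

```bash
python3 -c "
from h import *
go([.499,.108,.125])"
```

```text
t 3.25 tcp [0.4941 0.1183 0.1257] gap 0.0852 F [-0.2724 -0.081   0.2979] M [-0.0626  0.0371  0.0429]
yaw 1.364588134712 shift [ 0.0024 -0.0416  0.0188] turn [ 0.0076  0.0004 -0.0038]
```

Request:
servo_tool(plan=[[[0.002, -0.041, 0.019, 0.0076, 0, -0.0038], [0, 0, 0, 0, 0, 0], [0, 0, 0, 0, 0, 0]]])

```text
time: 3.55
tcp_pos: [0.5003, 0.1088, 0.1274]
orientation: [-0.0, 0.706, 0.001, 0.708]
contact_force: [0.1, -0.3, -0.6]
finger_gap: 0.0852
```

```bash
python3 -c "
from h import *
go([.499,.108,.125])"
```

```text
t 3.55 tcp [0.5003 0.1088 0.1274] gap 0.0852 F [ 0.0738 -0.3001 -0.5645] M [ 0.0145  0.0419 -0.0438]
yaw 0.057232724741798906 shift [ 0.0095 -0.0032 -0.0052] turn [ 0.0003  0.0013 -0.0002]
```

Request:
servo_tool(plan=[[[0.008, -0.002, -0.005, 0, 0, 0], [0, 0, 0, 0, 0, 0], [0, 0, 0, 0, 0, 0], [0, 0, 0, 0, 0, 0], [0, 0, 0, 0, 0, 0], [0, 0, 0, 0, 0, 0], [0, 0, 0, 0, 0, 0]]], jaw=-1, newtons=30)

```text
time: 4.25
tcp_pos: [0.4996, 0.1084, 0.1269]
orientation: [0.001, 0.705, 0.001, 0.709]
contact_force: [-1.6, -0.1, 1.1]
finger_gap: 0.0389
```

```bash
python3 -c "
from h import *
go([.499,.108,.125])"
```

```text
t 4.25 tcp [0.4996 0.1084 0.1269] gap 0.0389 F [-1.6129 -0.1164  1.0865] M [-0.0161  0.0943 -0.013 ]
yaw 0.04000892584690502 shift [ 0.0075 -0.0015 -0.0026] turn [ 0.0002  0.002  -0.0007]
```

Request:
servo_tool(plan=[[[0, 0, 0, 0.017, 0, 0], [0, 0, 0, 0.017, 0, 0], [0, 0, 0, 0.017, 0, 0], [0, 0, 0, 0.017, 0, 0], [0, 0, 0, 0.017, 0, 0], [0, 0, 0, 0, 0, 0]]])

```text
time: 4.85
tcp_pos: [0.4992, 0.1087, 0.1274]
orientation: [0.096, 0.699, -0.094, 0.702]
contact_force: [-0.6, -0.9, 3.8]
finger_gap: 0.0386
```

```bash
python3 -c "
from h import *
go([.499,.108,.125])"
```

```text
t 4.85 tcp [0.4992 0.1087 0.1274] gap 0.0386 F [-0.5933 -0.9181  3.835 ] M [-0.1035 -0.0698  0.551 ]
yaw -15.443463444095766 shift [ 0.0094 -0.003  -0.    ] turn [-0.0858  0.0015 -0.0005]
```

0.55 N m at 15.4°, so this cap is tight. I'll turn back, release, rise and move on to the middle bottle.

Request:
servo_tool(plan=[[[0, 0, 0, -0.029, 0, 0], [0, 0, 0, -0.029, 0, 0], [0, 0, 0, -0.027, 0, 0], [0, 0, 0, 0, 0, 0]]])

```text
time: 5.25
tcp_pos: [0.4992, 0.1085, 0.1274]
orientation: [-0.003, 0.705, 0.004, 0.709]
contact_force: [-2.9, 0.4, 4.4]
finger_gap: 0.0387
```

```bash
python3 -c "
from h import *
go([.499,.108,.125])"
```

```text
t 5.25 tcp [0.4992 0.1085 0.1274] gap 0.0387 F [-2.9239  0.391   4.3997] M [-0.0996  0.7324  0.0485]
yaw 0.5480282441394666 shift [ 0.0096 -0.0021 -0.001 ] turn [ 0.003   0.0016 -0.0002]
```

Request:
servo_tool(plan=[[[0, 0, 0, 0, 0, 0], [0, 0, 0, 0, 0, 0], [0, 0, 0, 0, 0, 0], [0, 0, 0, 0, 0, 0], [0, 0, 0, 0, 0, 0], [-0.1, 0, 0, 0, 0, 0], [-0.15, 0, 0, 0, 0, 0], [-0.15, 0, 0, 0, 0, 0], [0, 0.11, -0.005, 0, 0, 0], [0, 0.11, -0.005, 0, 0, 0], [0, 0.11, -0.005, 0, 0, 0], [0, 0.1, -0.005, 0, 0, 0], [0, 0, 0, 0, 0, 0], [0, 0, 0, 0, 0, 0]]], jaw=1)

```text
time: 6.65
tcp_pos: [0.494, 0.2192, 0.2318]
orientation: [0.001, 0.705, 0.0, 0.71]
contact_force: [0.2, -0.7, -0.4]
finger_gap: 0.0857
```

```bash
python3 -c "
from h import *
go([.494,.217,.125])"
```

```text
t 6.65 tcp [0.494  0.2192 0.2318] gap 0.0857 F [ 0.1861 -0.7125 -0.3863] M [-0.0549 -0.0323 -0.0147]
yaw -0.06831956124059622 shift [ 0.427  -0.0095 -0.0031] turn [-0.0004  0.0022 -0.0004]
```

Request:
servo_tool(plan=[[[0.12, -0.009, -0.003, 0, 0.002, 0], [0.12, 0, 0, 0, 0, 0], [0.1, 0, 0, 0, 0, 0], [0.06, 0, 0, 0, 0, 0], [0.02, 0, 0, 0, 0, 0], [0, 0, 0, 0, 0, 0], [0, 0, 0, 0, 0, 0]]])

```text
time: 7.35
tcp_pos: [0.4959, 0.2113, 0.1252]
orientation: [0.004, 0.706, -0.003, 0.708]
contact_force: [-0.3, 0.1, 0.8]
finger_gap: 0.0855
```

```bash
python3 -c "
from h import *
go([.494,.217,.125])"
```

```text
t 7.35 tcp [0.4959 0.2113 0.1252] gap 0.0855 F [-0.3134  0.1209  0.8313] M [0.0014 0.0183 0.0275]
yaw -0.5071530108351584 shift [ 0.0006  0.0227 -0.0077] turn [-0.0028  0.0012 -0.0003]
```

Request:
servo_tool(plan=[[[0, 0.023, -0.008, -0.003, 0, 0], [0, 0, 0, 0, 0, 0], [0, 0, 0, 0, 0, 0]]])

```text
time: 7.65
tcp_pos: [0.4951, 0.218, 0.1276]
orientation: [0.001, 0.705, 0.002, 0.71]
contact_force: [0.5, 0.9, 1.2]
finger_gap: 0.0854
```

Request:
servo_tool(plan=[[[0, 0, 0, 0, 0, 0], [0, 0, 0, 0, 0, 0], [0, 0, 0, 0, 0, 0], [0, 0, 0, 0, 0, 0], [0, 0, 0, 0, 0, 0], [0, 0, 0, 0, 0, 0], [0, 0, 0, 0, 0, 0]]], jaw=-1, newtons=30)

```text
time: 8.35
tcp_pos: [0.495, 0.2186, 0.1286]
orientation: [0.001, 0.704, 0.002, 0.71]
contact_force: [-1.2, 0.3, 2.4]
finger_gap: 0.0393
```

```bash
python3 -c "
from h import *
go([.494,.217,.125])"
```

```text
t 8.35 tcp [0.495  0.2186 0.1286] gap 0.0393 F [-1.1622  0.3374  2.3743] M [-0.0015  0.1668  0.0223]
yaw 0.09717619459834284 shift [ 0.0142 -0.0063 -0.0041] turn [ 0.0005  0.0024 -0.0014]
```

Request:
servo_tool(plan=[[[0, 0, 0, 0.017, 0, 0], [0, 0, 0, 0.017, 0, 0], [0, 0, 0, 0.017, 0, 0], [0, 0, 0, 0.017, 0, 0], [0, 0, 0, 0.017, 0, 0], [0, 0, 0, 0, 0, 0]]])

```text
time: 8.95
tcp_pos: [0.4955, 0.2192, 0.1285]
orientation: [0.099, 0.698, -0.095, 0.703]
contact_force: [-1.5, 0.3, 1.3]
finger_gap: 0.0389
```

```bash
python3 -c "
from h import *
go([.494,.217,.125])"
```

```text
t 8.95 tcp [0.4955 0.2192 0.1285] gap 0.0389 F [-1.4738  0.298   1.323 ] M [-0.0995  0.218  -0.0252]
yaw -15.749030010578812 shift [ 0.0141 -0.0101 -0.0037] turn [-0.0875  0.0025 -0.002 ]
```

Only about 0.03 N m at 15.7°, so this one is loose. I'll turn back, grip firmer and lift straight up.

Request:
servo_tool(plan=[[[0, 0, 0, -0.029, 0, 0], [0, 0, 0, -0.029, 0, 0], [0, 0, 0, -0.029, 0, 0], [0, 0, 0, 0, 0, 0], [-0.04, 0, 0, 0, 0, 0], [-0.06, 0, 0, 0, 0, 0], [-0.06, 0, 0, 0, 0, 0], [-0.08, 0, 0, 0, 0, 0], [-0.12, 0, 0, 0, 0, 0], [-0.15, 0, 0, 0, 0, 0], [-0.15, 0, 0, 0, 0, 0], [-0.1, 0, 0, 0, 0, 0], [0, 0, 0, 0, 0, 0], [0, 0, 0, 0, 0, 0]]], newtons=60)

```text
time: 10.35
tcp_pos: [0.4921, 0.2155, 0.3261]
orientation: [0.002, 0.706, -0.002, 0.709]
contact_force: [-0.7, -0.5, -3.2]
finger_gap: 0.0385
```

```bash
python3 -c "
from h import *
go([.508,-.317,.32])"
```

```text
t 10.35 tcp [0.4921 0.2155 0.3261] gap 0.0385 F [-0.7496 -0.529  -3.159 ] M [ 0.0158 -0.0031  0.0403]
yaw -0.33697969420100476 shift [ 0.0249 -2.1295  0.076 ] turn [-0.0019  0.0014  0.    ]
```

Request:
servo_tool(plan=[[[0, -0.08, 0.005, 0, 0, 0], [0, -0.14, 0.005, 0, 0, 0], [0, -0.16, 0.005, 0, 0, 0], [0, -0.16, 0.005, 0, 0, 0], [0, -0.16, 0.005, 0, 0, 0], [0, -0.16, 0.005, 0, 0, 0], [0, -0.16, 0.005, 0, 0, 0], [0, -0.16, 0.005, 0, 0, 0], [0, -0.16, 0.005, 0, 0, 0], [0, -0.16, 0.005, 0, 0, 0], [0, -0.16, 0.005, 0, 0, 0], [0, -0.16, 0.005, 0, 0, 0], [0, -0.12, 0.005, 0, 0, 0], [0, -0.08, 0.005, 0, 0, 0], [0, -0.04, 0.005, 0, 0, 0], [0, 0, 0, 0, 0, 0], [0, 0, 0, 0, 0, 0], [0, 0, 0, 0, 0, 0]]])

```text
time: 12.15
tcp_pos: [0.4933, -0.3137, 0.299]
orientation: [0.004, 0.72, -0.005, 0.694]
contact_force: [0.6, 0.8, -2.4]
finger_gap: 0.0385
```

Run:
```python
from h import *
go([.508,-.317,.15])
b,e=viewer.get_image('top'); a,_=viewer.get_image('scene'); cv2.imwrite('pics/mid.png',a)
```

```text
t 12.15 tcp [ 0.4933 -0.3137  0.299 ] gap 0.0385 F [ 0.563   0.8341 -2.4183] M [-0.0147 -0.0873  0.0162]
yaw -0.7762791062902733 shift [ 0.5935 -0.0109  0.0814] turn [-0.0043 -0.012   0.0006]
```

View pics/mid.png

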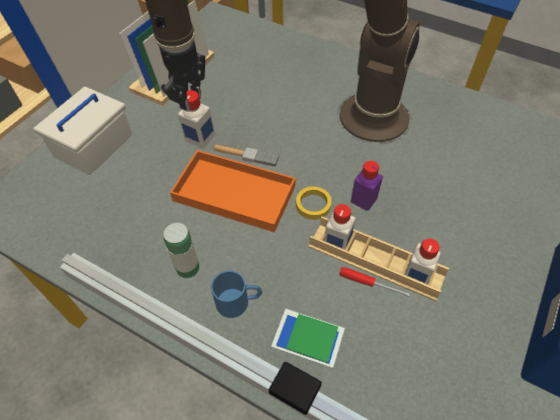

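The middle bottle hangs upright from its cap at (195,120), above the end of the tray. I'll level it and lower it.

Request:
servo_tool(plan=[[[0.02, -0.01, 0.08, -0.004, -0.012, 0], [0.1, 0, 0, 0, 0, 0], [0.1, 0, 0, 0, 0, 0], [0.1, 0, 0, 0, 0, 0], [0.1, 0, 0, 0, 0, 0], [0.08, 0, 0, 0, 0, 0], [0.04, 0, 0, 0, 0, 0], [0, 0, 0, 0, 0, 0], [0, 0, 0, 0, 0, 0]]])

```text
time: 13.15
tcp_pos: [0.5202, -0.3085, 0.1629]
orientation: [-0.005, 0.703, 0.005, 0.711]
contact_force: [0.2, 0.6, -3.3]
finger_gap: 0.0383
```

Run:
```python
from h import *
go([.508,-.317,.129])
```

```text
t 13.15 tcp [ 0.5202 -0.3085  0.1629] gap 0.0383 F [ 0.1919  0.5695 -3.2712] M [-0.0567 -0.0005 -0.0043]
yaw 0.7642988303546135 shift [ 0.1349 -0.0333 -0.0505] turn [0.0042 0.0034 0.0001]
```

Request:
servo_tool(plan=[[[0.01, -0.033, -0.05, 0.004, 0.003, 0], [0.04, 0, 0, 0, 0, 0], [0.04, 0, 0, 0, 0, 0], [0.02, 0, 0, 0, 0, 0], [0, 0, 0, 0, 0, 0], [0, 0, 0, 0, 0, 0]]])

```text
time: 13.75
tcp_pos: [0.5079, -0.3188, 0.1358]
orientation: [-0.0, 0.705, -0.001, 0.709]
contact_force: [-0.0, -1.0, -3.5]
finger_gap: 0.0384
```

Run:
```python
from h import *
go([.508,-.317,.129])
```

```text
t 13.75 tcp [ 0.5079 -0.3188  0.1358] gap 0.0384 F [-0.0353 -1.0345 -3.4553] M [ 0.0324  0.0159 -0.0043]
yaw -0.047849778249211966 shift [0.0271 0.0074 0.0003] turn [-0.0003  0.0015  0.0007]
```

Request:
servo_tool(plan=[[[0.016, 0, 0, 0, 0.001, 0], [0.012, 0, 0, 0, 0, 0], [0.012, 0, 0, 0, 0, 0], [0, 0, 0, 0, 0, 0], [0, 0, 0, 0, 0, 0]]])

```text
time: 14.25
tcp_pos: [0.5095, -0.3211, 0.1286]
orientation: [-0.001, 0.705, -0.002, 0.709]
contact_force: [0.3, -0.0, -3.2]
finger_gap: 0.0382
```

Run:
```python
from h import *
go([.508,-.317,.128])
```

```text
t 14.25 tcp [ 0.5095 -0.3211  0.1286] gap 0.0382 F [ 0.3278 -0.0376 -3.2365] M [0.0138 0.0125 0.0283]
yaw -0.058748831843608594 shift [ 0.0023  0.0164 -0.0061] turn [-0.0003  0.002   0.0016]
```

Request:
servo_tool(plan=[[[0.008, 0.014, -0.005, 0, 0.001, 0.001], [0.005, 0, 0, 0, 0, 0], [0, 0, 0, 0, 0, 0], [0, 0, 0, 0, 0, 0]]])

```text
time: 14.65
tcp_pos: [0.5094, -0.3209, 0.128]
orientation: [-0.002, 0.704, -0.003, 0.71]
contact_force: [-0.5, -0.6, -1.1]
finger_gap: 0.0382
```

Run:
```python
from h import *
go([.508,-.317,.127])
```

```text
t 14.65 tcp [ 0.5094 -0.3209  0.128 ] gap 0.0382 F [-0.5015 -0.5644 -1.1242] M [-0.0462  0.0921 -0.0432]
yaw -0.13775200590675302 shift [ 0.004   0.0158 -0.0055] turn [-0.0008  0.0024  0.0023]
```

Request:
servo_tool(plan=[[[0, 0, 0, 0, 0, 0], [0, 0, 0, 0, 0, 0], [0, 0, 0, 0, 0, 0], [0, 0, 0, 0, 0, 0], [0, 0, 0, 0, 0, 0], [-0.08, 0, 0, 0, 0, 0], [-0.12, 0, 0, 0, 0, 0], [-0.15, 0, 0, 0, 0, 0], [-0.1, 0, 0, 0, 0, 0], [0, 0, 0, 0, 0, 0]]], jaw=1)

```text
time: 15.65
tcp_pos: [0.5083, -0.3187, 0.2428]
orientation: [-0.001, 0.706, -0.002, 0.709]
contact_force: [0.5, -0.5, -0.1]
finger_gap: 0.0852
```

Request:
servo_tool(plan=[[[0, 0.14, -0.005, 0, 0, 0], [0, 0.16, -0.005, 0, 0, 0], [0, 0.16, -0.005, 0, 0, 0], [0, 0.16, -0.005, 0, 0, 0], [0, 0.16, -0.005, 0, 0, 0], [0, 0.16, -0.005, 0, 0, 0], [0, 0.16, -0.005, 0, 0, 0], [0, 0.16, -0.005, 0, 0, 0], [0, 0.16, -0.005, 0, 0, 0], [0, 0.16, -0.005, 0, 0, 0], [0, 0.16, -0.005, 0, 0, 0], [0, 0.16, -0.005, 0, 0, 0], [0, 0.16, -0.005, 0, 0, 0], [0, 0.16, -0.005, 0, 0, 0], [0, 0.16, -0.005, 0, 0, 0], [0, 0.1, 0, 0, 0, 0], [0, 0.05, 0, 0, 0, 0], [0, 0, 0, 0, 0, 0], [0, 0, 0, 0, 0, 0]]])

```text
time: 17.55
tcp_pos: [0.4835, 0.3366, 0.2251]
orientation: [-0.003, 0.709, -0.005, 0.705]
contact_force: [1.0, -0.9, -0.8]
finger_gap: 0.0854
```

Run:
```python
from h import *
b,e=viewer.get_image('top'); cv2.imwrite('pics/top2.png',b); P=pts('top',e)
for nm,sl in [('placed',(slice(170,290),slice(295,420))),('C',(slice(225,260),slice(110,150))),('A',(slice(220,255),slice(205,245)))]:
  q=P[sl].reshape(-1,3); q=q[(q[:,2]>.135)&(q[:,2]<.175)]; print(nm,len(q),len(q) and q.mean(0))
go([.490,.325,.126])
```

```text
placed 275 [ 0.5087 -0.3205  0.1527]
C 279 [0.4896 0.3245 0.1534]
A 253 [0.5002 0.1067 0.1542]
t 17.6 tcp [0.4835 0.3364 0.2252] gap 0.0853 F [ 0.1909  0.3231 -0.1509] M [-0.0292 -0.0134  0.007 ]
yaw -0.21930918744785816 shift [ 0.3972 -0.041   0.0284] turn [-0.0012 -0.0018  0.0036]
```

View pics/top2.png

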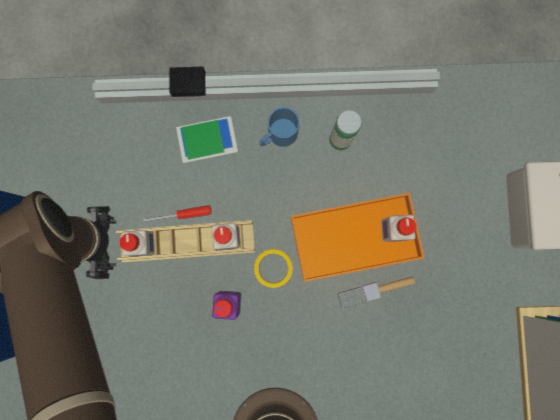

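The placed bottle stands upright in the tray at (403,228), the near bottle is unchanged at (224,236), and the gripper is above the last bottle at (129,242). Next I'll test that cap.

Request:
servo_tool(plan=[[[0.05, -0.041, 0.026, -0.001, -0.002, 0.003], [0.12, 0, 0, 0, 0, 0], [0.1, 0, 0, 0, 0, 0], [0.06, 0, 0, 0, 0, 0], [0.04, 0, 0, 0, 0, 0], [0.02, 0, 0, 0, 0, 0], [0, 0, 0, 0, 0, 0], [0, 0, 0, 0, 0, 0]]])

```text
time: 18.4
tcp_pos: [0.4953, 0.3137, 0.1287]
orientation: [0.006, 0.705, -0.006, 0.709]
contact_force: [0.1, 0.3, 0.8]
finger_gap: 0.0859
```

Run:
```python
from h import *
go([.490,.325,.126])
```

```text
t 18.4 tcp [0.4953 0.3137 0.1287] gap 0.0859 F [0.1232 0.2895 0.7769] M [ 0.0308 -0.0146 -0.0062]
yaw -0.9507571499226988 shift [ 0.0106  0.045  -0.0221] turn [-0.0053  0.002  -0.0001]
```

Request:
servo_tool(plan=[[[0.008, 0.044, -0.022, -0.005, 0.001, 0], [0, 0, 0, 0, 0, 0], [0, 0, 0, 0, 0, 0], [0, 0, 0, 0, 0, 0]]])

```text
time: 18.8
tcp_pos: [0.4903, 0.3274, 0.1287]
orientation: [0.0, 0.705, 0.002, 0.709]
contact_force: [0.2, -1.0, -0.6]
finger_gap: 0.0851
```

Run:
```python
from h import *
go([.490,.325,.126])
```

```text
t 18.8 tcp [0.4903 0.3274 0.1287] gap 0.0851 F [ 0.2312 -1.0475 -0.6348] M [-0.0205  0.0303  0.013 ]
yaw 0.11272308611540538 shift [ 0.0107 -0.0095 -0.0011] turn [ 0.0006  0.0017 -0.001 ]
```

Request:
servo_tool(plan=[[[0, 0, 0, 0, 0, 0], [0, 0, 0, 0, 0, 0], [0, 0, 0, 0, 0, 0], [0, 0, 0, 0, 0, 0], [0, 0, 0, 0, 0, 0], [0, 0, 0, 0, 0, 0], [0, 0, 0, 0, 0, 0]]], jaw=-1, newtons=30)

```text
time: 19.5
tcp_pos: [0.4902, 0.3273, 0.1291]
orientation: [0.001, 0.705, 0.002, 0.709]
contact_force: [0.2, 0.2, 0.7]
finger_gap: 0.0391
```

Run:
```python
from h import *
go([.490,.325,.126])
```

```text
t 19.5 tcp [0.4902 0.3273 0.1291] gap 0.0391 F [0.1542 0.156  0.711 ] M [0.0071 0.0608 0.0206]
yaw 0.1037391387370168 shift [ 0.0123 -0.0094 -0.0007] turn [ 0.0006  0.0017 -0.0011]
```

Request:
servo_tool(plan=[[[0, 0, 0, 0.017, 0, 0], [0, 0, 0, 0.017, 0, 0], [0, 0, 0, 0.017, 0, 0], [0, 0, 0, 0.017, 0, 0], [0, 0, 0, 0.017, 0, 0], [0, 0, 0, 0, 0, 0]]])

```text
time: 20.1
tcp_pos: [0.4895, 0.3275, 0.1296]
orientation: [0.096, 0.699, -0.094, 0.702]
contact_force: [-0.2, -1.8, 3.3]
finger_gap: 0.0388
```

Run:
```python
from h import *
go([.490,.325,.126])
```

```text
t 20.1 tcp [0.4895 0.3275 0.1296] gap 0.0388 F [-0.1601 -1.8242  3.2647] M [-0.3945  0.0078  0.5991]
yaw -15.413951860674176 shift [ 0.0144 -0.0091  0.0046] turn [-0.0856  0.0013 -0.0009]
```

This one is tight: 0.60 N m at 15.4°. I'll turn it back, release, rise and check.

Request:
servo_tool(plan=[[[0, 0, 0, -0.029, 0, 0], [0, 0, 0, -0.029, 0, 0], [0, 0, 0, -0.027, 0, 0], [0, 0, 0, 0, 0, 0]]])

```text
time: 20.5
tcp_pos: [0.4898, 0.3271, 0.1295]
orientation: [-0.003, 0.705, 0.004, 0.709]
contact_force: [-2.5, 0.1, 1.9]
finger_gap: 0.0388
```

Request:
servo_tool(plan=[[[0, 0, 0, 0, 0, 0], [0, 0, 0, 0, 0, 0], [0, 0, 0, 0, 0, 0], [0, 0, 0, 0, 0, 0], [0, 0, 0, 0, 0, 0], [-0.08, 0, 0, 0, 0, 0], [-0.12, 0, 0, 0, 0, 0], [-0.15, 0, 0, 0, 0, 0], [-0.15, 0, 0, 0, 0, 0], [0, 0, 0, 0, 0, 0], [0, 0.08, -0.12, 0, 0, 0], [0, 0.08, -0.16, 0, 0, 0], [0, 0.08, -0.16, 0, 0, 0], [0, 0.05, -0.16, 0, 0, 0], [0, 0, -0.1, 0, 0, 0], [0, 0, 0, 0, 0, 0], [0, 0, 0, 0, 0, 0]]], jaw=1)

```text
time: 22.2
tcp_pos: [0.3084, 0.4002, 0.2549]
orientation: [-0.0, 0.705, -0.0, 0.709]
contact_force: [0.4, -0.2, 0.4]
finger_gap: 0.0857
```

Run:
```python
from h import *
b,e=viewer.get_image('top'); P=pts('top',e)
cv2.imwrite('pics/fin.png',cv2.resize(b[185:325,105:425],None,fx=2.5,fy=2.5,interpolation=cv2.INTER_CUBIC))
for nm,sl in [('placed',(slice(170,290),slice(295,420))),('C',(slice(225,260),slice(110,150))),('A',(slice(220,255),slice(205,245)))]:
  q=P[sl].reshape(-1,3); q=q[(q[:,2]>.135)&(q[:,2]<.175)]; print(nm,len(q),len(q) and q.mean(0))
go([.490,.325,.126])
```

```text
placed 273 [ 0.5086 -0.3206  0.1528]
C 278 [0.4901 0.3242 0.1534]
A 254 [0.5002 0.1067 0.1543]
t 22.25 tcp [0.3086 0.4001 0.2548] gap 0.0853 F [-0.0323 -0.1508  0.9416] M [-0.0218  0.0133 -0.0091]
yaw -0.043609730485127424 shift [ 0.5201 -0.2994  0.7227] turn [-0.0002  0.002   0.0003]
```

View pics/fin.png

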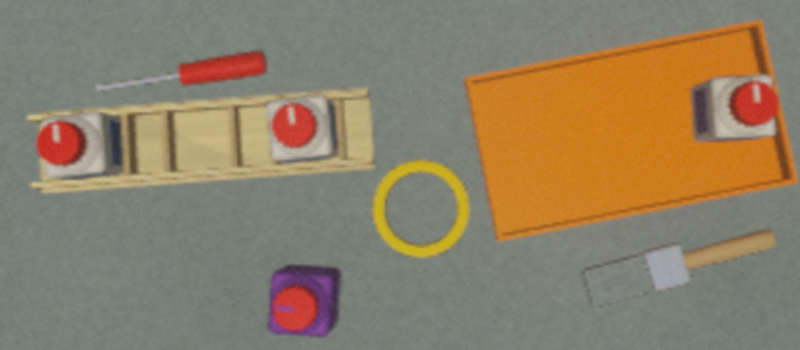

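The loose bottle stands upright in the tray at (735,107). The two tight bottles are in the rack at (62,143) and (295,125) with their white lines as before. The tape, brush, screwdriver and purple bottle look unmoved.

```bash
python3 -c "
from h import *
print(manip.close_job())"
```

```text
the job is handed in; nothing more can be done
None
```

The job is done and handed in at about 22 s of the 67 s allowed. One bottle had a loose cap; it now stands upright in the orange tray.

| Bottle in rack | Twist | Reaction torque | Result |
|---|---|---|---|
| Near the tray (y ≈ 0.11 m) | 15.4° | 0.55 N m | Tight, turned back and left in its pocket |
| Middle (y ≈ 0.22 m) | 15.7° | about 0.03 N m | Loose, moved to the far end of the tray |
| Far from the tray (y ≈ 0.32 m) | 15.4° | 0.60 N m | Tight, turned back and left in its pocket |

**Last checks:** In the last top view and depth reading, the moved bottle stands upright in the tray. Both tight bottles are within 1 mm of where they started, with their white lines pointing as before. The tape, brush, screwdriver and purple look-alike looked unmoved. The mug, oil can and offcuts were outside that last crop, but were unmoved in the full top view taken at about 17.6 s. The gripper is open and clear of everything.

No check failed. The arm drifted up to about 14 mm after fast moves, so I corrected its position before each grasp. The moved bottle stands about 4 mm from the spot I aimed for, well inside the tray.

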